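# Set the capping clutch three clicks tighter with the box key

### The arm

A 6-joint arm with a two-finger parallel gripper is mounted at the origin on the work surface. World frame = base frame: x ahead of the robot, y to its left, z up, the work surface at z = 0. Lengths are in mm, angles in rad, forces in N, time in s.
With the tool pointing down it reaches from about 300 to 825 mm from the base axis. Payload 5.4 kg.
Tool frame: the origin (TCP) lies between the finger pads; the fingertips stand env.finger_overhang ahead of it and the grasp point (between the pads) lies 11 mm behind it (env.finger_overhang is the distance from the TCP to the fingertips, in mm); z points along the fingers, x is the direction in which the jaws open and shut, and the axes are right-handed (so a half turn about z gives the same grasp; the last joint's range is limited). The gripper opens to 92 mm and grips with 3 to 60 N. Pads are 20 mm wide; open, the fingers measure 128 mm over their backs; the gripper's body (75 mm by 189 mm) begins 69 mm behind the grasp point.
Start: joints at [-1.357, 0.158, 1.597, -0, 1.386, -0.21], TCP at [236.431, -524.125, 222.601] pointing down, gripper open.
Joint ranges: [-2.91, 2.91], [-0.94, 2.29], [0.18, 2.7], [-1.29, 4.43], [0.17, 2.64], [-3, 3]. Speed limits (rad/s): [2.57, 2.57, 3.14, 3.14, 3.14, 3.14].

### API

Orientations are given as a unit quaternion [x, y, z, w].
In Python, from rig import env gives the robot as it stands. Calls block until the motion is done:
- env.move_ptp(position, orientation): joint-space move of the TCP to a pose.
- env.movel(position, orientation=None, vel=150, f_stop=None): straight line of the TCP; orientation=None keeps the orientation; vel is the mean speed in mm/s. With f_stop (N) it stops when the force on the tool has changed by that much, and returns True; else False.
- env.set_joints(angles): joint-space move.
- env.set_gripper(opening): opening from 0.0 (shut) to 1.0 (fully open); the grip force is fixed at half the most; returns when the fingers have stopped.
- env.sleep(seconds).
- env.inverse_kinematics(position, orientation): joint angles nearest the present ones, or None.
- env.read_state(): the state.
- env.snapshot(name): name is "scene" or "top" or "wrist"; returns a dict with "color" (384x512x3 uint8, red, green, blue), "fx", "fy", "cx", "cy" (pixels), "R" (3x3) and "t" (3): a world point X has camera coordinates R X + t; the wrist camera has in their place "T_tool_cam" (4x4, takes a point from camera to tool coordinates, whose origin is the TCP and whose axes are the tool frame's). Camera axes: x right, y down, z forward; pixel columns grow to the right and rows downward; lengths in mm; the calibration is good to about 2 mm. A picture is of the moment at which its call begins: read the wrist's pose just before it. There is no depth.
A pose or a line that the arm cannot do raises env.IKError and nothing moves.
- env.sign_off(): hands the job in, once; it reports no verdict.
The state is a dict: "time": time; "joints": joint angles; "qd": joint speeds; "tau": joint torques, N m; "tool_pos": TCP position; "ee_rot": TCP orientation; "ft_force": force on the tool from outside, world axes, zero at the start; "moment": the same for the moment, N m; "finger_gap": opening from 0.0 (shut) to 1.0 (fully open).
Only numpy, scipy, OpenCV 4.12 (cv2) and the standard library are available. Lean on these libraries where they do the work, as an engineer would, in place of code of your own. Each camera call takes 0.05 s, during which the arm holds its last target. There are 200 camera calls.

### The job

Take the T-handled box key from the steel tool tray and fit it over the hex nut on top of the capping clutch, pressing lightly and turning it little by little until it drops fully down over the nut. With the key fully down, turn the clutch's setting turret exactly three clicks clockwise (seen from above), then lift the key off and stand it upright in the tray again. Leave the bottles, the bowl of caps and the white puck where they are.

Things in the scene. Friction and masses are not known exactly. Their poses are not given: they have to be found in the camera images.
- key: Steel box key, 106 mm tall, 0.45 kg, upright in the tray, open socket down. Origin: centre of the socket's mouth (its underside), z up. Socket: hexagonal tube, z = 0 to 36 mm, inside 43 mm across flats and 24 mm deep, outside 53 mm (61 mm over corners) across flats; two flats face along the key's x. Above it a 14 mm round shank up to the T grip bar.
- key_grip (a point): Middle of the key's dark grip bar, 89 mm above the key's underside. The bar is 85 mm long along the key's x, 18 mm wide along y, 34 mm tall (17 mm above and below this point). Grasp it across its 18 mm width.
- nut_seat (a point): Centre of the flat top face of the clutch turret, on its axis, 92 mm above the table; the foot of the hex nut (dark steel, 40 mm across flats, 14 mm high). The key is home when its underside lies on this face. The nut's angle differs every time and this frame does NOT give it: find it by sight, or by feel: at most 60 degrees of turning; within about 7 degrees of true it goes down.
- nut_top (a point): Top centre of the round stud end, 38.4 mm in diameter, that stands 5 mm out of the top of the nut and centres the key's mouth; 19 mm above nut_seat. A key that is over the stud but not in line with the nut rests on the nut, its mouth 5 mm below this point (14 mm above nut_seat). A key caught part-way down drags the turret along: ease back and press on.
- turret (a joint): Turn of the setting turret (96 mm aluminium disc, 14 mm thick, fluted rim, one dark pip near the rim; the nut is fixed to it), rad, 0 at the start, growing clockwise from above. Spring clicks every 24 degrees (0.419 rad), about 0.2 N m each; past half a click it snaps on; a lightly pressed key does not move it. Three clicks = 1.257. The key has about 8 degrees of play each way.
- stand: Fixed bench stand: square steel plate 200 x 200 mm, top face 24 mm above the table, on rubber feet, with the grey round clutch (100 mm diameter) upright in its middle, 78 mm high under the turret. Origin: centre of its underside at table level. A small dark detent block stands out beside the clutch to 71 mm from the axis, below the turret's top.
- tray: Fixed shallow steel tool tray, 180 mm (x) by 170 mm (y), 22 mm high, walls and floor 4 mm thick. Origin: centre of its underside on the table.
- bottle_a: Clear capped bottle, 74 mm diameter, 280 mm tall, bystander. Origin: centre of its underside.
- bottle_b: Green glass capped bottle, 74 mm diameter, 280 mm tall, bystander. Origin: centre of its underside.
- bowl: Open blue bowl of black bottle caps, 116 mm diameter, 50 mm high, bystander. Origin: centre of its underside.
- puck: White plastic bottle puck, 96 mm diameter, 24 mm high, bystander. Origin: centre of its underside.
There are look-alikes about, which are no part of the job. Leave any pink look-alike of the key alone.

How it is judged (in metres and radians):
On the way, in this order (a step that is already met when the one before it is completed fails the run):
1. the key is fully down over the nut (z of key in the frame of nut_seat below 0.004 m and horizontal distance between key and nut_seat below 0.004 m and angle between key's own z axis and vertical below 0.12 rad), for 0.2 s.
2. the turret stands three clicks clockwise with the key still down on the nut (value of joint turret between 1.1 and 1.42 rad and z of key in the frame of nut_seat below 0.007 m and horizontal distance between key and nut_seat below 0.005 m), for 0.1 s.
At the end, for the whole second after the job is handed in: The turret rests at the third click clockwise (1.13 to 1.38 rad) and the key stands upright (within 0.1 rad), at rest, on the tray's floor inside its walls (value of joint turret between 1.13 and 1.38 rad and x of key in the frame of tray between -0.075 and 0.075 m and y of key in the frame of tray between -0.07 and 0.07 m and z of key in the frame of tray between 0 and 0.008 m and angle between key's own z axis and vertical below 0.1 rad and linear speed of key below 0.02 m/s); the robot touches nothing.
It fails at once if a bottle was moved (distance of any of bottle_a, bottle_b from where it was at the start of the episode above 0.03 m).
It fails at once if the bowl or the puck was moved (distance of any of bowl, puck from where it was at the start of the episode above 0.03 m).
It also fails if it takes over 72 s, if anything falls off the work surface, if the arm or the gripper's body presses on something with over 40 N, if the wrist force passes 120 N, or if a joint passes its speed limit or range.

## Working session

There is one attempt and no reset: what is moved stays moved. The work goes in short steps, each a Python script; the robot and the scene stay as the last script left them, time stands still between calls to the robot, and variables do not carry over. Pictures are saved under pics/ and viewed, about 8 in all and at most 12, crops included, and the job is handed in when it is done.

```bash
mkdir -p pics; ls
python3 - <<'E'
from rig import env
import cv2,numpy as np
a=env.snapshot("scene");b=env.snapshot("top")
np.savez("cams.npz",**{n+k:np.array(d[k]) for n,d in(("scene",a),("top",b)) for k in d})
for n,d in(("scene",a),("top",b)):
    print(n,d["fx"],d["cx"],d["cy"],np.round(d["R"],3).tolist(),np.round(d["t"],1))
    cv2.imwrite(f"pics/{n}0.png",cv2.resize(d["color"][:,:,::-1],(800,600),interpolation=cv2.INTER_CUBIC))
print(env.finger_overhang,env.read_state())
E
```

```text
pics
scene 352.1429590272762 256.8027765972341 192.01040489079233 [[0.183, 0.983, 0.011], [0.652, -0.113, -0.75], [-0.736, 0.144, -0.661]] [-109.9 -265.8 1345.4]
top 419.3826163472839 250.4956958127939 196.07310005036106 [[0.008, -1.0, -0.018], [-0.996, -0.006, -0.09], [0.09, 0.019, -0.996]] [  19.9  535.3 1451.3]
8.0 {'time': 0.1, 'joints': array([-1.35711680e+00,  1.59006688e-01,  1.59809050e+00,  3.31014767e-05,
        1.38620376e+00, -2.10123421e-01]), 'qd': array([ 1.03157262e-03, -2.29128821e-04, -2.57875858e-03, -6.59526580e-04,
       -5.77167266e-05, -4.20661195e-04]), 'tau': array([-9.10049175e-05, -3.86504388e+01, -3.22960961e+01,  7.02384557e-02,
        3.39762855e-02, -5.18151342e-05]), 'tool_pos': array([ 236.31643178, -523.5933618 ,  221.71368021]), 'ee_rot': array([ 8.40006945e-01, -5.42574975e-01, -5.93562981e-04, -6.14420110e-04]), 'ft_force': array([-0.34894408,  0.02600928,  0.20876204]), 'moment': array([-0.00104368, -0.01179599, -0.00077189]), 'finger_gap': 0.9986225093219742}
```

View pics/top0.png

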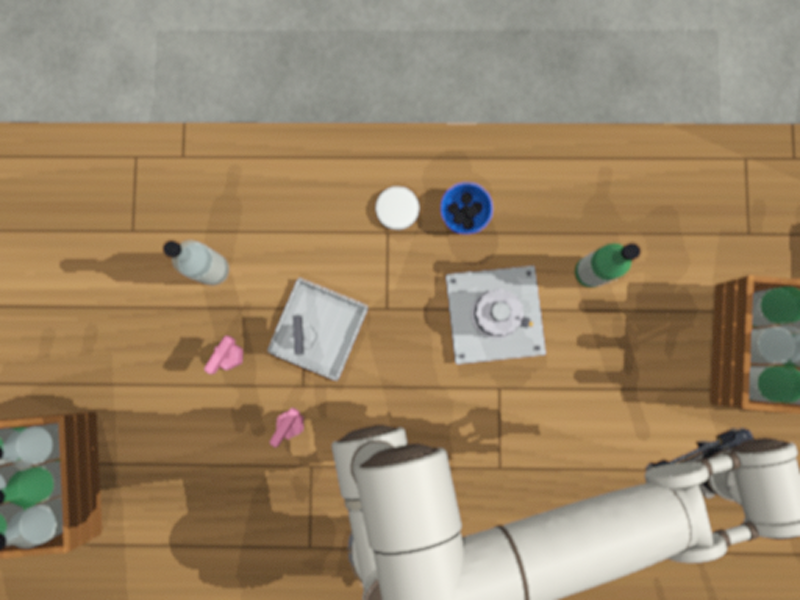

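View pics/scene0.png

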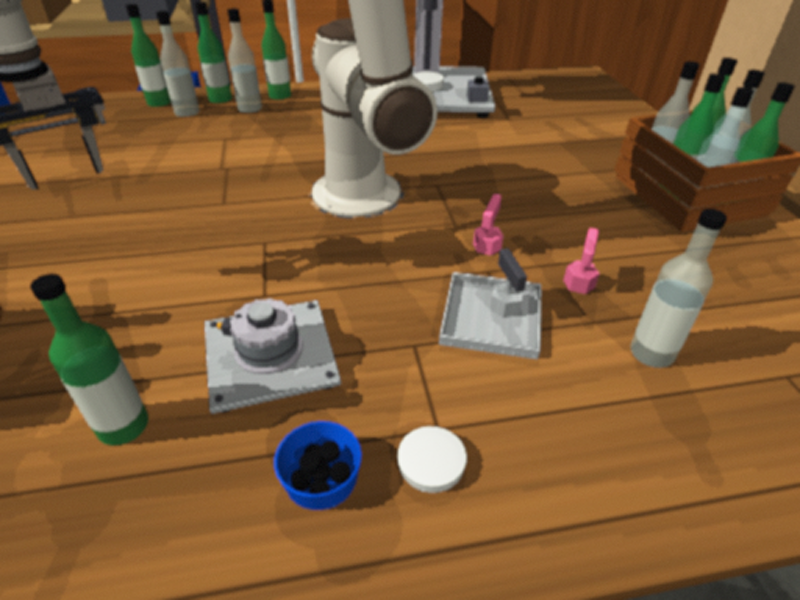

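Three candidate keys in the top view: steel with a dark bar in the tray (298,335), pink (225,355) and pink (287,427). The steel one in the tray fits, and the pink ones are decoys. The clutch is at (501,311), the bottles at (205,265) and (600,265), the bowl at (466,208) and the puck at (398,207).

```bash
cat > h.py <<'E'
import numpy as np,cv2
from scipy.spatial.transform import Rotation as Ro
def ray(d,R,t,uv,z):
    "fixed-camera pixel -> world point on plane z"
    o=-R.T@t; v=R.T@np.array([(uv[0]-d["cx"])/d["fx"],(uv[1]-d["cy"])/d["fy"],1.])
    return o+v*(z-o[2])/v[2]
def down(yaw):
    "tool z down, tool x (jaw) at world angle yaw"
    c,s=np.cos(yaw),np.sin(yaw)
    return Ro.from_matrix(np.array([[c,s,0],[s,-c,0],[0,0,-1.]])).as_quat()
def wrist(env):
    s=env.read_state(); d=env.snapshot("wrist"); T=np.array(d["T_tool_cam"])
    Rt=Ro.from_quat(s["ee_rot"]).as_matrix(); Rwc=Rt@T[:3,:3]; o=Rt@T[:3,3]+s["tool_pos"]
    return d,Rwc.T,-Rwc.T@o
E
python3 - <<'E'
from h import *
c=np.load("cams.npz")
def P(n,u,v,z):
    d={k:float(c[n+k]) for k in("fx","fy","cx","cy")}
    return ray(d,c[n+"R"],c[n+"t"],(u*.64,v*.64),z).round(0)
for n,a in dict(bar1=("top",298,318,110),bar2=("top",299,353,110),bar_s1=("scene",506,252,110),bar_s2=("scene",518,287,110),stud=("top",501,311,111),stud_s=("scene",262,311,111),
 trayA=("top",298,279,22),trayB=("top",367,306,22),trayC=("top",335,380,22),trayD=("top",269,353,22),botB=("top",630,251,280),botA=("top",173,249,280),puck=("top",398,207,24),bowl=("top",466,208,50),pink1=("top",287,427,80),pink2=("top",225,355,80)).items(): print(n,P(*a))
from rig import env
print(np.round(env.snapshot("wrist")["T_tool_cam"],3))
E
```

```text
bar1 [501. 220. 110.]
bar2 [427. 216. 110.]
bar_s1 [441. 218. 110.]
bar_s2 [537. 206. 110.]
stud [ 519. -210.  111.]
stud_s [ 526. -207.  111.]
trayA [596. 236.  22.]
trayB [536.  79.  22.]
trayC [369. 148.  22.]
trayD [428. 298.  22.]
botB [ 618. -425.  280.]
botA [618. 432. 280.]
puck [763.  10.  24.]
bowl [ 755. -142.   50.]
pink1 [270. 244.  80.]
pink2 [422. 382.  80.]
[[ 1.00000e+00 -1.00000e-03  1.00000e-03  3.82000e-01]
 [ 1.00000e-03  9.73000e-01  2.32000e-01 -6.46470e+01]
 [-1.00000e-03 -2.32000e-01  9.73000e-01 -1.62358e+02]
 [ 0.00000e+00  0.00000e+00  0.00000e+00  1.00000e+00]]
```

Run:
```python
from h import *
from rig import env
s=env.read_state(); print(Ro.from_quat(s["ee_rot"]).as_matrix()[:2,0])
for n,p,yaw in(("clutch",(515,-209,300),np.pi/2),("key",(460,218,300),np.pi/2)):
    q=down(yaw)
    env.move_ptp(list(p),q.tolist()); s=env.read_state()
    print(n,s["time"],s["joints"].round(3),s["tool_pos"].round(1))
    d,R,t=wrist(env); np.savez(f"w_{n}.npz",R=R,t=t,**{k:d[k] for k in("fx","fy","cx","cy","color")})
    cv2.imwrite(f"pics/w_{n}.png",cv2.resize(d["color"][:,:,::-1],(800,600),interpolation=cv2.INTER_CUBIC))
```

```text
[ 0.41120741 -0.91154065]
clutch 1.8667 [-0.604  0.068  1.544 -0.     1.53  -2.173] [ 514.7 -209.5  299.8]
key 3.5 [ 0.203 -0.057  1.669 -0.     1.53  -1.366] [460.5 217.2 300. ]
```

View pics/w_clutch.png

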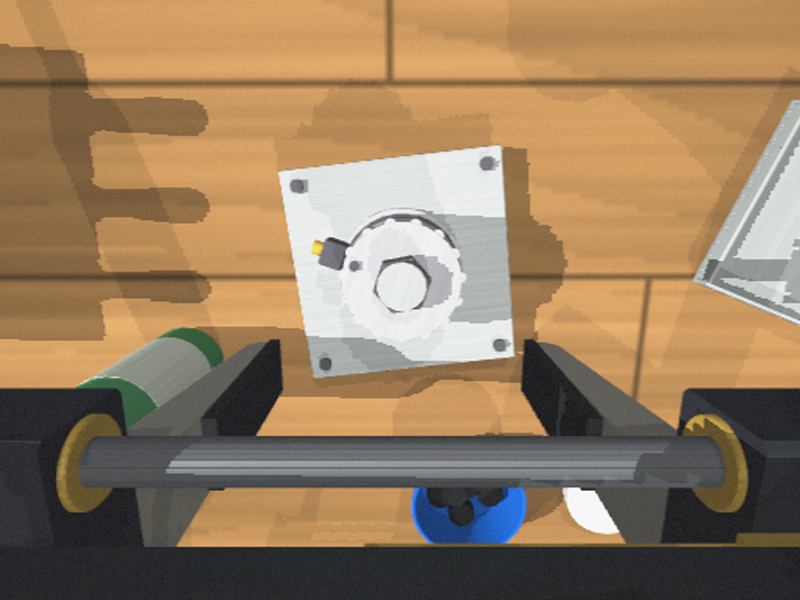

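View pics/w_key.png

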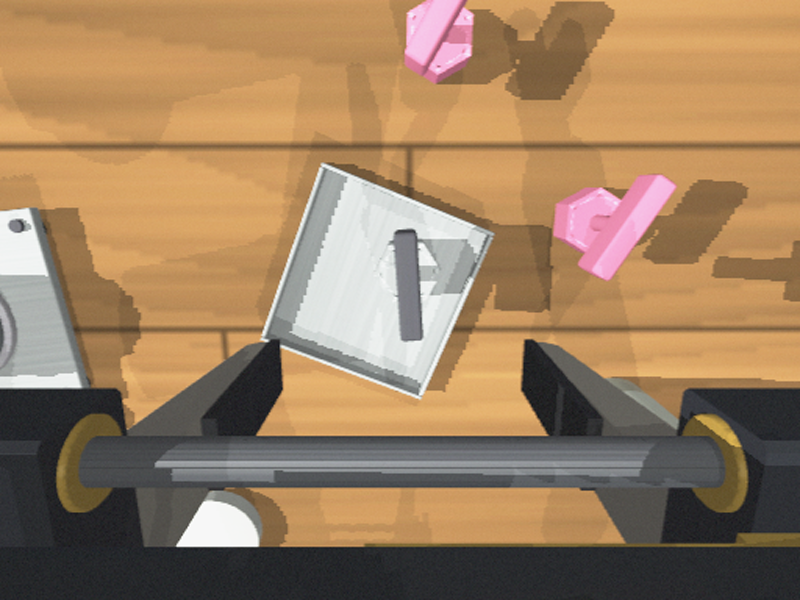

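The wrist views show the clutch with its stud at (402,285), the pip at (355,266), and the steel key bar running from (404,231) to (412,340) in the tray. The pink decoys are outside the tray. I'll enlarge the nut and the key side by side.

Run:
```python
from h import *
o=[]
for n,(x,y) in(("clutch",(257,182)),("key",(261,180))):
    w=np.load(f"w_{n}.npz"); r=44
    im=cv2.resize(w["color"][y-r:y+r,x-r:x+r,::-1],(400,400),interpolation=cv2.INTER_CUBIC); o.append(im)
    hsv=cv2.cvtColor(w["color"],cv2.COLOR_RGB2HSV)
    if n=="key":
        m=((hsv[...,2]<125)&(hsv[...,1]<60)).astype(np.uint8); m[:140]=0;m[222:]=0;m[:,:240]=0;m[:,275:]=0
        m=cv2.morphologyEx(m,cv2.MORPH_OPEN,np.ones((3,3)))
        c=max(cv2.findContours(m,0,2)[0],key=cv2.contourArea); rc=cv2.minAreaRect(c); b=cv2.boxPoints(rc); print(rc)
        W=np.array([ray(w,w["R"],w["t"],p,110) for p in b]); print(W.round(1)); print(W.mean(0))
    else:
        for p in((402,285),(355,266)): print(ray(w,w["R"],w["t"],np.array(p)*.64,111 if p[0]==402 else 92))
cv2.imwrite("pics/crops.png",np.hstack(o))
```

```text
[ 520.56827657 -209.68661208  111.        ]
[ 509.05043187 -246.7725646    92.        ]
((259.0, 148.5), (3.0, 12.0), 90.0)
[[425.  212.1 110. ]
 [425.  225.9 110. ]
 [428.5 225.9 110. ]
 [428.4 212.1 110. ]]
[426.72473352 219.00593308 110.        ]
```

View pics/crops.png

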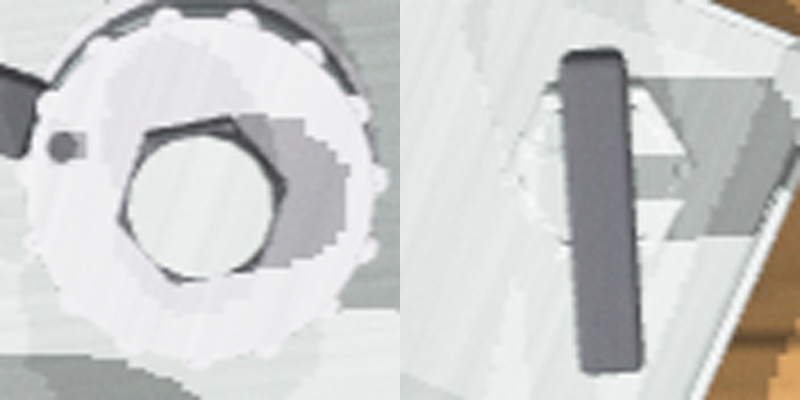

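The crop confirms the steel key: a dark bar over a pale hex socket inside the tray. The nut corners are visible in the crop at (147,134), (232,117), (287,188), (257,262), (182,280) and (122,218). Next I'll compute both and grasp.

Run:
```python
from h import *
from rig import env
w=np.load("w_key.npz"); f=lambda w,p,o,z: ray(w,w["R"],w["t"],np.array(p)/4.545+np.array(o)-44,z)
a=f(w,(195,61),(261,180),110); b=f(w,(212,372),(261,180),110)
L=np.linalg.norm(b-a); yaw=np.arctan2(b[1]-a[1],b[0]-a[0]); c=(a+b)/2
print("bar",L.round(1),np.degrees(yaw),c)
v=np.load("w_clutch.npz")
C=np.array([f(v,p,(257,182),106)[:2] for p in((147,134),(232,117),(287,188),(257,262),(182,280),(122,218))])
s=f(v,(204,207),(257,182),111)
for i in range(6):
    e=C[(i+1)%6]-C[i]; print(np.linalg.norm(e).round(1),(np.degrees(np.arctan2(e[1],e[0]))+90)%60)
print("stud",s,"hex mean",C.mean(0))
q=down(yaw+np.pi/2).tolist()
if 78<L<92:
    env.move_ptp([c[0],c[1],160],q); env.movel([c[0],c[1],82],q,vel=80); env.set_gripper(0.0)
    st=env.read_state(); print(st["time"],st["finger_gap"]*92,st["ft_force"],st["tool_pos"])
    env.movel([c[0],c[1],150],q,vel=80); st=env.read_state(); print(st["time"],st["finger_gap"]*92,st["ft_force"],st["tool_pos"])
    np.save("g.npy",[c[0],c[1],yaw])
```

```text
bar 83.2 3.174646910968851 [469.29813412 222.35384945 110.        ]
22.6 11.257081368551638
23.8 7.70550436645695
21.5 8.897991518580994
20.6 13.806469517757108
23.2 12.896050118362666
23.4 12.958426654795602
stud [ 521.95106757 -208.97371893  111.        ] hex mean [ 521.23076495 -208.82101369]
6.4 18.038571307697495 [-1.00849273 -0.64886283 -0.03743714] [469.30496454 222.34749099  82.01675404]
7.4 17.900899989514322 [-2.12626538e-03  4.24385300e-02 -5.47217730e+00] [468.7542858  222.21660881 149.27130064]
```

Run:
```python
from h import *
from rig import env
x,y=521.3,-209.1; q=down(np.radians(101.3)).tolist()
env.movel([468.8,222.2,230],vel=120)
env.move_ptp([x,y,230],q)
env.movel([x,y,200],q,vel=60)
d,R,t=wrist(env); cv2.imwrite("pics/pre.png",cv2.resize(d["color"][:,:,::-1],(800,600)))
st=env.read_state(); print(st["time"],st["ft_force"].round(1),st["tool_pos"].round(1))
r=env.movel([x,y,169.5],q,vel=20,f_stop=8); st=env.read_state()
print(r,st["time"],st["ft_force"].round(1),st["moment"].round(2),st["tool_pos"].round(2))
```

```text
10.5167 [-1.7 -0.3 -4.6] [ 521.5 -209.3  200.4]
False 12.1917 [-2.6  1.8  0.1] [0.32 0.29 0.01] [ 521.34 -209.13  169.99]
```

View pics/pre.png

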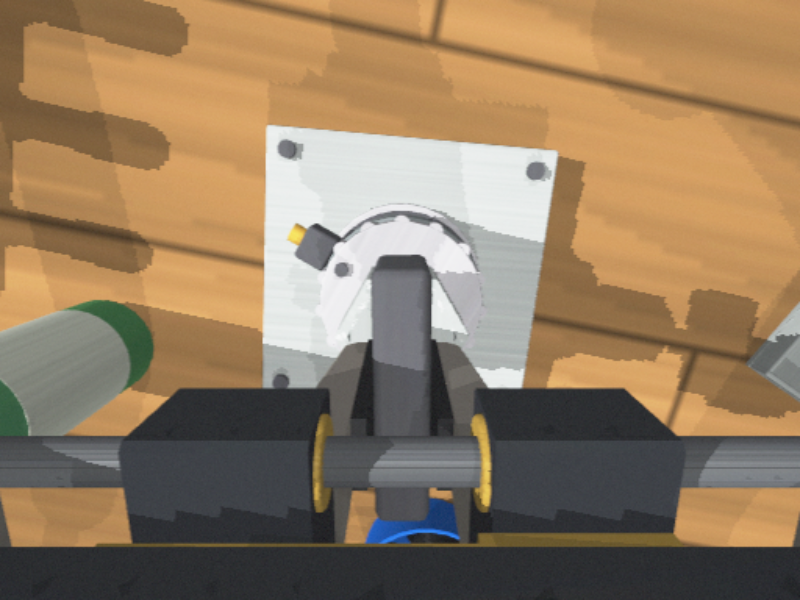

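The pre-view shows the key bar centred above the turret, with the pip at (342,269). The key then dropped the whole way, with TCP z at 170 as predicted for home. Next I'll check for a hard stop and start the turn.

Run:
```python
from h import *
from rig import env
x,y=521.3,-209.1
def show(l):
    s=env.read_state(); R=Ro.from_quat(s["ee_rot"]).as_matrix()
    print(l,round(s["time"],2),s["ft_force"].round(1),"mz",s["moment"][2].round(3),s["tool_pos"].round(1),"yaw",np.degrees(np.arctan2(R[1,0],R[0,0])).round(1),round(s["finger_gap"]*92,1),s["joints"][5].round(2))
r=env.movel([x,y,168],vel=10,f_stop=5); show(r); env.sleep(.4)
z=env.read_state()["tool_pos"][2]
z=round(float(z),1)
for dy in(4,8,12,18,24,30,36):
    env.movel([x,y,z],down(np.radians(101.3-dy)).tolist(),vel=40); show(dy)
```

```text
True 12.4 [-2.   1.3  4.5] mz -0.019 [ 521.3 -209.1  169.9] yaw 101.3 17.6 -2.36
4 13.05 [ 1.2 -0.5 -0.7] mz -0.012 [ 521.8 -209.4  170. ] yaw 97.4 17.6 -2.3
8 13.3 [ 1.2 -0.9  0.9] mz -0.019 [ 521.6 -209.3  170. ] yaw 93.4 18.0 -2.23
12 13.55 [ 2.7 -1.9 -1.2] mz 0.416 [ 521.7 -209.4  170. ] yaw 89.5 17.7 -2.16
18 13.81 [ 0.8 -1.8 -0.1] mz 0.961 [ 521.4 -209.4  170.1] yaw 83.6 19.0 -2.06
24 14.07 [ 2.4 -1.2 -1.1] mz 1.153 [ 521.8 -209.3  170.2] yaw 77.6 20.7 -1.95
30 14.32 [-0.4 -1.8  2.1] mz 1.296 [ 521.1 -209.3  170.2] yaw 71.6 22.8 -1.85
36 14.58 [-0.7 -1.3  2.1] mz -0.063 [ 521.1 -209.2  170. ] yaw 65.5 17.7 -1.74
```

```bash
cat >> h.py <<'E'
def pip(env,name,show=True):
    "dark-blob angles on the turret face (z=92, r~39 mm)"
    d,R,t=wrist(env); g=cv2.cvtColor(d["color"],cv2.COLOR_RGB2GRAY)
    out=[]
    for a in range(360):
        v=[]
        for r in (37,39,41):
            X=R@np.array([521.3+r*np.cos(np.radians(a)),-209.1+r*np.sin(np.radians(a)),92.])+t
            u=d["fx"]*X[0]/X[2]+d["cx"]; w=d["fy"]*X[1]/X[2]+d["cy"]
            v.append(int(g[int(round(w)),int(round(u))]) if 0<=w<383.5 and 0<=u<511.5 else -1)
        out.append(np.mean(v))
    X=R@np.array([521.3,-209.1,92.])+t; u=int(d["fx"]*X[0]/X[2]+d["cx"]); w=int(d["fy"]*X[1]/X[2]+d["cy"])
    cv2.imwrite(f"pics/{name}.png",cv2.resize(d["color"][max(w-100,0):w+60,max(u-100,0):u+100,::-1],None,fx=3.5,fy=3.5,interpolation=cv2.INTER_CUBIC))
    return np.array(out),(u,w)
E
python3 - <<'E'
from h import *
from rig import env
o,c=pip(env,"pip1"); print(c); print({a:int(o[a]) for a in range(130,300,4)})
E
```

```text
(257, 202)
{130: 183, 134: 178, 138: 196, 142: 216, 146: 235, 150: 232, 154: 230, 158: 226, 162: 226, 166: 224, 170: 226, 174: 226, 178: 226, 182: 224, 186: 224, 190: 224, 194: 224, 198: 225, 202: 226, 206: 224, 210: 224, 214: 225, 218: 195, 222: 140, 226: 117, 230: 114, 234: 160, 238: 223, 242: 223, 246: 228, 250: 237, 254: 237, 258: 237, 262: 232, 266: 235, 270: 230, 274: 214, 278: 94, 282: 92, 286: 93, 290: 93, 294: 92, 298: 73}
```

View pics/pip1.png

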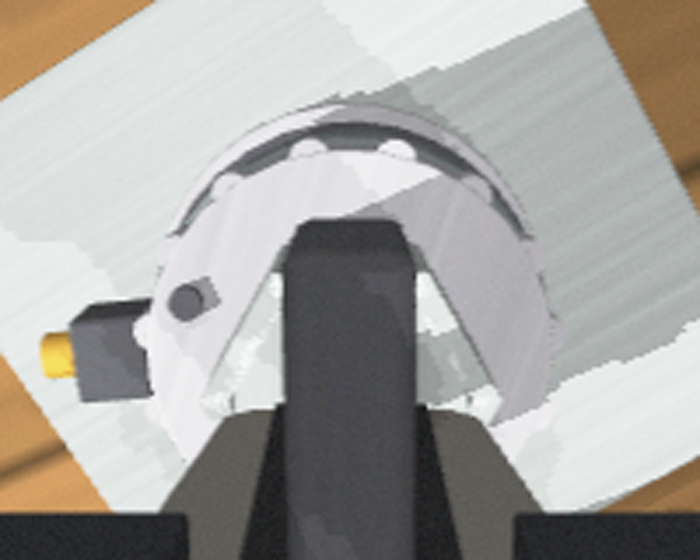

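The pip is at (187,300) in the crop. That puts it at 227.5° against 251.6° at the start, so the turret has moved exactly one click. The twist in the grip released cleanly. I'll turn in small steps and stop at each snap.

Run:
```python
from h import *
from rig import env
x,y,z=521.3,-209.1,169.9
dy=36; top=0;snaps=0
while dy<96 and snaps<2:
    dy+=2; env.movel([x,y,z],down(np.radians(101.3-dy)).tolist(),vel=40); s=env.read_state(); m=s["moment"][2]; top=max(top,m)
    print(dy,round(s["time"],1),m.round(2),s["tool_pos"][2].round(1),round(s["finger_gap"]*92,1),s["ft_force"].round(1))
    if top>.5 and m<.3*top:
        snaps+=1; top=0
        o,c=pip(env,f"snap{snaps}"); print("SNAP",[(a,int(o[a])) for a in range(140,250) if o[a]<160])
        if snaps==1 and dy>66: break
```

```text
38 14.9 0.38 170.0 17.8 [-1.4 -1.6  1.7]
40 15.1 0.7 170.0 18.3 [-0.7 -2.   2.4]
42 15.4 0.07 170.0 17.8 [-1.4 -1.7  4.5]
SNAP [(215, 152), (216, 127), (217, 126), (218, 99), (219, 106), (220, 112), (221, 103), (222, 104), (223, 128), (224, 127), (225, 136), (226, 136), (227, 143)]
44 15.7 0.07 170.0 17.8 [-1.5 -1.5  3.1]
46 15.9 0.06 170.0 17.5 [-1.7 -1.5  5.5]
48 16.2 0.05 170.0 18.0 [-2.  -1.5  3.5]
50 16.4 -0.1 169.9 17.6 [-2.1 -2.2  2.6]
52 16.7 -0.08 170.0 17.7 [-2.5 -1.3  4.6]
54 16.9 -0.14 170.0 17.8 [-1.8 -1.4  6. ]
56 17.2 -0.12 170.0 18.0 [-2.1 -0.8  3.9]
58 17.4 -0.07 170.0 17.7 [-1.4 -1.9  4.7]
60 17.7 0.38 169.9 17.8 [-0.3 -2.8  3.9]
62 17.9 0.65 170.0 18.1 [-1.1 -2.7  4.2]
64 18.2 0.84 170.0 18.5 [-0.3 -2.1  4.3]
66 18.4 1.0 170.0 18.7 [-0.  -2.3  4.4]
68 18.7 1.02 170.0 19.3 [-2.  -0.7  5.7]
70 18.9 0.14 169.9 18.0 [-2.4  0.1  6. ]
SNAP [(182, 157), (183, 158), (184, 156), (185, 157), (187, 150), (188, 148), (189, 94), (190, 115), (191, 103), (192, 106), (193, 108), (194, 120), (195, 118), (196, 111), (197, 117), (198, 143), (199, 143), (243, 121), (244, 104), (245, 92), (246, 93), (247, 90), (248, 91), (249, 93)]
```

Run:
```python
from h import *
from rig import env
env.sleep(.3)
o,c=pip(env,"pip3"); print([(a,int(o[a])) for a in range(140,250) if o[a]<185]); s=env.read_state(); print(s["moment"].round(2),s["ft_force"].round(1),s["tool_pos"])
```

```text
[(182, 158), (183, 156), (184, 156), (185, 156), (186, 174), (187, 140), (188, 137), (189, 91), (190, 116), (191, 118), (192, 108), (193, 109), (194, 117), (195, 117), (196, 111), (197, 123), (198, 142), (199, 142), (241, 179), (242, 157), (243, 105), (244, 104), (245, 92), (246, 91), (247, 91), (248, 92), (249, 92)]
[-0.15  0.48 -0.06] [-2.6 -0.2  6.5] [ 520.96037579 -208.5700653   169.91686463]
```

View pics/pip3.png

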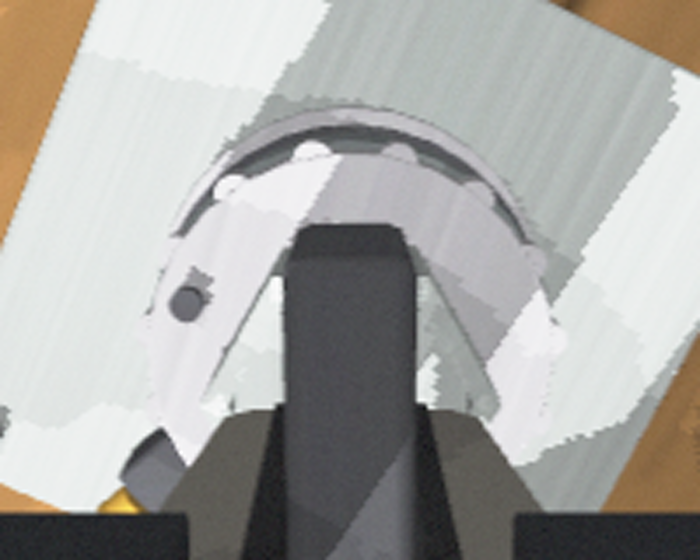

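The pip is at (187,303), about 193.5°, so the turret has turned about 58°. It is between click 2 and click 3 and still dragged by the key, with key angle ≈ turret + 12°. I'll keep turning towards 84°, checking the pip as I go.

Run:
```python
from h import *
from rig import env
x,y,z=521.3,-209.1,170.2
def pa():
    o,c=pip(env,"tmp"); a=[k for k in range(150,235) if o[k]<135]; return (a[0],a[-1],np.mean(a)) if a else None
for dy in(72,74,76,78,80,82,83):
    env.movel([x,y,z],down(np.radians(101.3-dy)).tolist(),vel=40); s=env.read_state()
    p=pa(); print(dy,round(s["time"],1),s["moment"][2].round(2),s["tool_pos"][2].round(1),round(s["finger_gap"]*92,1),s["ft_force"].round(1),p, p and 251.6-p[2])
env.sleep(.3); print(pa(),env.read_state()["moment"][2])
```

```text
72 19.6 -0.06 169.9 18.2 [-2.   0.9  5.3] (186, 195, np.float64(190.5)) 61.099999999999994
74 19.9 -0.07 169.9 17.8 [-2.5  2.1  4.1] (184, 194, np.float64(189.0)) 62.599999999999994
76 20.2 -0.13 169.9 18.0 [-3.2  2.8  4.2] (182, 192, np.float64(187.0)) 64.6
78 20.5 -0.09 169.9 17.7 [-2.7  4.8  4.3] (180, 190, np.float64(185.0)) 66.6
80 20.8 -0.18 170.0 17.8 [-2.4  4.2  3.5] (178, 234, np.float64(190.76923076923077)) 60.83076923076922
82 21.1 -0.17 170.0 17.7 [-1.5  5.1  2.8] (175, 234, np.float64(191.35714285714286)) 60.24285714285713
83 21.4 0.14 170.0 17.6 [-1.7  4.1  2.9] (175, 234, np.float64(194.64285714285714)) 56.957142857142856
(175, 234, np.float64(194.64285714285714)) 0.17583348589239245
```

The turret is at 71.6°, with the moment crossing zero at the detent. I'll ease back to mid-play, check the pip and lift.

Run:
```python
from h import *
from rig import env
x,y=521.3,-209.1
def chk(l):
    o,c=pip(env,"tmp"); s=env.read_state(); print(l,round(s["time"],1),[a for a in range(150,215) if o[a]<135],s["moment"].round(2),s["ft_force"].round(1),s["tool_pos"].round(1),round(s["finger_gap"]*92,1))
q=down(np.radians(101.3-75)).tolist()
env.movel([x,y,170.2],q,vel=30); chk("back")
r=env.movel([x,y,195],q,vel=40,f_stop=20); print(r); chk("up")
if not r:
    env.movel([x,y,235],q,vel=100); chk("clear")
    d,R,t=wrist(env); cv2.imwrite("pics/clear.png",cv2.resize(d["color"][:,:,::-1],(800,600)))
```

```text
back 22.1 [175, 176, 177, 178, 179, 180, 181, 182, 183, 184, 185] [ 0.25 -0.01  0.04] [0.  0.9 0.1] [ 521.4 -209.6  169.9] 18.3
False
up 22.9 [176, 177, 178, 179, 180, 181, 182, 183, 184, 185] [-0.02 -0.13 -0.02] [ 0.5  0.2 -4.6] [ 521.1 -209.   194.7] 18.2
clear 23.5 [175, 176, 177, 178, 179, 180, 181, 182, 183, 184, 185] [-0.01 -0.07  0.01] [-0.3 -0.1 -5.1] [ 520.9 -208.8  234.2] 18.0
```

View pics/clear.png

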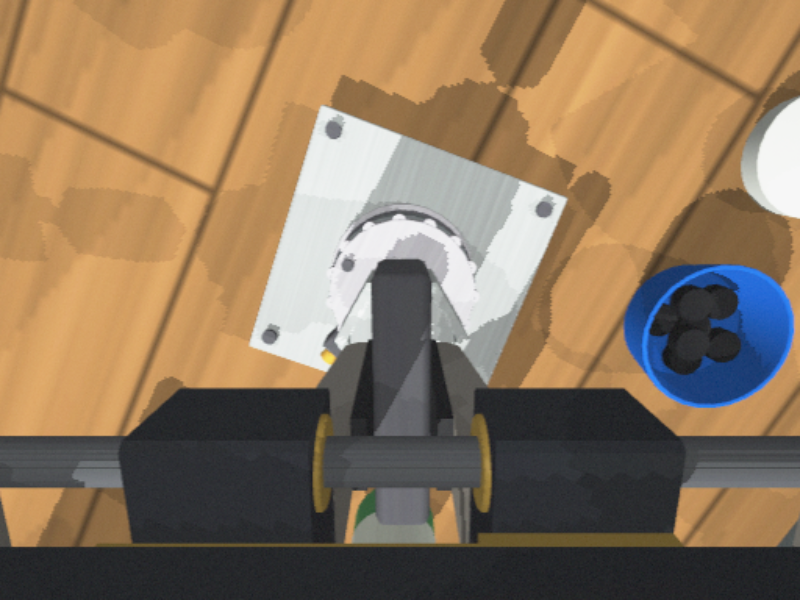

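The key is off, and the pip at (348,265) stays at 180°, which is three clicks. Now I'll place the key in the tray at a spot between the original one and the tray centre.

Run:
```python
from h import *
from rig import env
x,y=476,208; q=down(np.radians(93.2)).tolist()
env.move_ptp([x,y,230],q); env.movel([x,y,100],q,vel=100)
r=env.movel([x,y,81],q,vel=20,f_stop=5); s=env.read_state(); print(r,s["ft_force"].round(1),s["tool_pos"].round(1))
env.set_gripper(0.45); env.sleep(.2); env.movel([x,y,200],q,vel=100); env.set_gripper(1.0)
env.move_ptp([400,100,330],q); env.sleep(.3); s=env.read_state(); print(s["time"],s["ft_force"].round(1))
t=env.snapshot("top")["color"][:,:,::-1]; c=env.snapshot("scene")["color"][:,:,::-1]
cv2.imwrite("pics/end.png",np.hstack([cv2.resize(t[100:270,80:250],(400,400)),cv2.resize(c[130:340,160:370],(400,400))]))
```

```text
True [-0.   0.5  5.3] [475.8 208.   81.9]
31.4333 [-0.6 -0.4  1.1]
```

View pics/end.png

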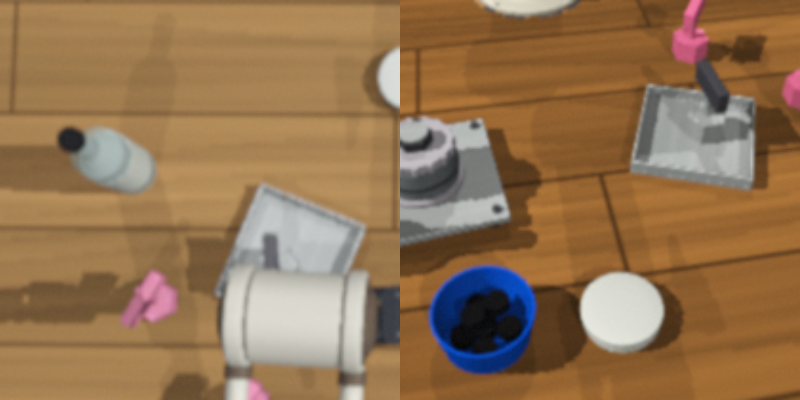

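The key stands upright in the tray: the bar is at (712,88) in the scene half, and the floor was felt at TCP z 81.9. The robot is clear, so I'm handing in.

```bash
python3 -c "
from rig import env
print(env.sign_off(), env.read_state()['time'])"
```

```text
the job is handed in; nothing more can be done
the job is handed in; nothing more can be done
```

The job is done and handed in at about 31 s of the 72 s allowed. No verdict was reported.

- **Fit:** I took the steel key from the tray and lined it up by sight with the nut, reading the nut's flats at about 11°. It went fully down at the first try with no search turning, reaching TCP z 170, the height expected for home.
- **Turn:** I turned the turret clockwise and followed the pip by wrist camera. It read about 71.5° (three clicks are 72°) with the key down, eased back and lifted off.
- **Return:** The key touched the tray floor at TCP z 81.9, where 82 was expected. The last scene picture shows it standing upright in the tray with the gripper clear.
- **Bystanders:** The bowl, puck and clear bottle look unmoved in the final crops. The green bottle was not in them, though the arm stayed well away from it.

**What disagreed:**
- The turning moment peaked at about 1.3 N m, against the 0.2 N m given per click. The bar twisted briefly in the pads on the first click.
- My moment-drop test for a click fired too early twice, at turret angles of about 30° and 58°. I went by the pip instead.
- The automatic pip average was also off on the last steps, because dark pixels elsewhere got into it. I read the angle from the pip's own edges there.

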